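# Put the hand stamps away in the counter's stamp caddy

## Robot

A 6-joint arm with a two-finger parallel gripper is mounted at the origin on the work surface. World frame = base frame: x ahead of the robot, y to its left, z up, the work surface at z = 0. Lengths are in m, angles in degrees, forces in N, time in s.
With the tool pointing down it reaches from about 0.325 to 0.875 m from the base axis. Payload 4.4 kg.
Tool frame: the origin (TCP) lies midway between the tips of the shut fingers; the grasp point (between the pads) lies 19 mm behind it; z points along the fingers, y is the line along which they close (so a half turn about z gives the same grasp; the last joint's range is limited). The gripper opens to 85 mm and grips with 20 to 120 N. Pads are 22 mm wide; open, the fingers measure 114 mm over their backs; the gripper's body (76 mm by 85 mm) begins 54 mm behind the grasp point. The pads swing forward as they close: fully open they stand 13 mm farther back than shut.
Start: joints at [-8.623, 11.837, 88.321, -0, 79.842, -8.623], TCP at [0.575, -0, 0.231] pointing down, gripper open.
Joint ranges: [-156.59, 156.59], [-49.26, 127.26], [12.9, 141.05], [-63.56, 243.56], [4.71, 150.69], [-161.64, 161.64]. Speed limits (degrees/s): [159.86, 159.86, 180, 180, 180, 180].

## Interface

Orientations are given as a 3x3 rotation matrix whose columns are the frame's x, y, z axes.
In Python, from bench import robot gives the robot as it stands.
- The arm moves only by the tool send_rows, never from a script. Its argument "series" is a list of rows, each an object of numbers: "dx", "dy", "dz": the shift along the tool's x, y, z in units of 25 mm (1.0 is 25 mm); "spin": the turn about the tool's z in units of 6 degrees (1.0 is 6 degrees). In form: [{"dx": .., "dy": .., "dz": .., "spin": ..}, ...]. A call has 1 to 10 rows; each row shifts and turns the commanded pose from where the row before left it, along the tool's axes as they then stand; what a row does not reach is not made up. A row lasts 1/8 s, in which the tool goes at most 62.5 mm and 10.7 degrees, less where a joint would pass 70% of its speed; a pose out of reach is approached as far as the arm can. A call is refused whole if a number of a shift passes 1 or a number of a turn 1, either way. A call with a gripper value outside its range is refused whole. "gripper" is the opening, from 0 (shut) to 1 (fully open), set as the call begins (left out, the last holds). The fingers move at their own pace and stop on an object; "force" is the grip in N (left out, the last holds). Time passes only in rows, so rows that do not move let the fingers close. It gives the time, the measured TCP pose, the force, the opening and the grip force at its end, in the units of the state.
- robot.sense(): the state, without advancing time (a new reading comes with each control period).
- robot.snapshot(name): name is "scene" or "side" or "wrist"; returns (picture, depth): 420x560x3 uint8, red, green, blue; 420x560 float32, m along the optical axis (not along the pixel's ray), 0 where there is no reading.
- robot.calibration(name): a dict with "fx", "fy", "cx", "cy" (pixels), "extrinsics" (4x4, takes a point from camera to world coordinates); the wrist camera has in their place "tool_from_camera" (4x4, takes a point from camera to tool coordinates, whose origin is the TCP and whose axes are the flange's). Camera axes: x right, y down, z forward; pixel columns grow to the right and rows downward; lengths in m; the calibration is good to about 2 mm. A picture is of the moment at which its call begins: read the wrist's pose just before it. calibration takes no time and is no camera call.
- robot.close_job(): hands the job in; it is judged then, once.
Trained networks look in the newest picture that a camera, given by its name, has taken for a name from the list of things; names that differ only in an ending like _2 or _b are one class to them, and where a whole thing is asked for, a point or a joint stands for the part that bears it (a point fixed in the world has none). Each returns a list of dicts, best first, with "p" (0 to 1); they miss things now and then, are a little off and sometimes report something else, mostly with a low value. They report only what shows in the picture. A call takes as long as a camera call. They do not tell look-alikes from the thing itself.
- robot.regions_of(camera, query): "pixels" (420x560 bool, what is visible of it) and "xy" ([column, row] in pixels, amid what is visible of it).
The state is a dict: "t": time; "joint_positions": joint angles; "joint_velocities": joint speeds; "joint_efforts": joint torques, N m; "ee_pos": TCP position; "orientation": TCP orientation; "force": force on the tool from outside, world axes, zero at the start; "torque": the same for the moment, N m; "width": finger opening in m; "grasp_force": force on a finger pad.
Only numpy, scipy, OpenCV 4.12 (cv2) and the standard library are available. Lean on these libraries where they do the work, as an engineer would, in place of code of your own. Each camera call takes 0.05 s, during which the arm holds its last target. There are 200 camera calls.

## Task

Put the two round hand stamps, the square one and the narrow oblong one away in the stamp caddy, each standing upright on the floor of the pocket made for its foot: same shape, and of the two round pockets the larger for the larger stamp. Leave the big oval stamp, which is still in use, and the knobbed pewter weight standing where they are on the mat.

Things in the scene. Friction and masses are not known exactly. Their poses are not given: they have to be found in the camera images.
- stamp_round: Hand stamp with the larger round foot, 50 mm diameter, about 120 g. Stands on a 3 mm rubber mat. 96 mm tall: foot 22 mm thick, thin neck, then a round wooden handle, 24 mm diameter from 58 to 88 mm above the underside (grip it there from above). Origin: centre of the underside; z up.
- stamp_small: Hand stamp with the small round foot, 34 mm diameter, about 80 g. Stands on a 3 mm rubber mat. 96 mm tall: foot 22 mm thick, thin neck, then a round wooden handle, 24 mm diameter from 58 to 88 mm above the underside (grip it there from above). Origin: centre of the underside; z up.
- stamp_square: Hand stamp with the square foot, 42 x 42 mm, sides along its x and y, about 120 g, at any yaw. Stands on a 3 mm rubber mat. 96 mm tall: foot 22 mm thick, thin neck, then a round wooden handle, 24 mm diameter from 58 to 88 mm above the underside (grip it there from above). Origin: centre of the underside; z up.
- stamp_oblong: Hand stamp with the narrow oblong foot, 64 mm along its x by 26 mm along its y, about 120 g, at any yaw. Stands on a 3 mm rubber mat. 96 mm tall: foot 22 mm thick, thin neck, then a round wooden handle, 24 mm diameter from 58 to 88 mm above the underside (grip it there from above). Origin: centre of the underside; z up.
- stamp_oval: Big hand stamp with an oval foot (straight sides, round ends), 78 mm along its x by 54 mm, about 160 g; fits no pocket and stays where it is. Stands on a 3 mm rubber mat. 96 mm tall: foot 22 mm thick, thin neck, then a round wooden handle, 24 mm diameter from 58 to 88 mm above the underside (grip it there from above). Origin: centre of the underside; z up.
- pewter_weight: Paper weight of dull grey pewter, much like a short stamp: round, 50 mm diameter and about 33 mm high, with a neck and a 24 mm knob, 56 mm tall in all, about 0.5 kg, standing on the mat; it stays where it is. Origin: centre of the underside.
- pocket_round: Place of the larger round stamp: block with the large round pocket, 66 mm diameter. Wooden block 98 x 84 mm (x, y), 20 mm high, one of four in any order in a low caddy (2 x 2, pitch 100 and 86 mm, same yaw; rim level with the blocks). Origin: centre of the block's underside, below the pocket's centre; flat pocket floor 8 mm, block top 20 mm above it (26 mm above the counter); z up.
- pocket_small: Place of the small round stamp: block with the small round pocket, 50 mm diameter. Wooden block 98 x 84 mm (x, y), 20 mm high, one of four in any order in a low caddy (2 x 2, pitch 100 and 86 mm, same yaw; rim level with the blocks). Origin: centre of the block's underside, below the pocket's centre; flat pocket floor 8 mm, block top 20 mm above it (26 mm above the counter); z up.
- pocket_square: Place of the square stamp: block with the square pocket, 58 x 58 mm along x and y. Wooden block 98 x 84 mm (x, y), 20 mm high, one of four in any order in a low caddy (2 x 2, pitch 100 and 86 mm, same yaw; rim level with the blocks). Origin: centre of the block's underside, below the pocket's centre; flat pocket floor 8 mm, block top 20 mm above it (26 mm above the counter); z up.
- pocket_oblong: Place of the oblong stamp: block with the oblong pocket, 80 mm along its x by 42 mm along its y. Wooden block 98 x 84 mm (x, y), 20 mm high, one of four in any order in a low caddy (2 x 2, pitch 100 and 86 mm, same yaw; rim level with the blocks). Origin: centre of the block's underside, below the pocket's centre; flat pocket floor 8 mm, block top 20 mm above it (26 mm above the counter); z up.
Mind the look-alikes: they are no part of the job. What is shaped like the stamp_square but purple is not meant.

How it is judged (in metres and radians):
At the end, for the whole second after the job is handed in: Each of the four stamps stands upright (0.12 rad) and at rest on the floor of its own pocket: underside less than 4 mm above the floor, centre within 14 mm of the pocket's centre. The oval stamp and the pewter weight still stand within 20 mm of where they were (horizontal distance between stamp_round and pocket_round below 0.014 m and z of stamp_round in the frame of pocket_round below 0.012 m and angle between each of stamp_round, stamp_small, stamp_square, stamp_oblong, stamp_oval, pewter_weight's own z axis and vertical below 0.12 rad and linear speed of each of stamp_round, stamp_small, stamp_square, stamp_oblong below 0.02 m/s and horizontal distance between stamp_small and pocket_small below 0.014 m and z of stamp_small in the frame of pocket_small below 0.012 m and horizontal distance between stamp_square and pocket_square below 0.014 m and z of stamp_square in the frame of pocket_square below 0.012 m and horizontal distance between stamp_oblong and pocket_oblong below 0.014 m and z of stamp_oblong in the frame of pocket_oblong below 0.012 m and distance of each of stamp_oval, pewter_weight from where it was at the start of the episode below 0.02 m); the robot touches nothing.
It fails at once if the oval stamp is moved from its place (20 mm) or knocked over (distance of stamp_oval from where it was at the start of the episode above 0.02 m or angle between stamp_oval's own z axis and vertical above 0.3 rad).
It fails at once if the pewter weight is moved from its place (20 mm) or knocked over (distance of pewter_weight from where it was at the start of the episode above 0.02 m or angle between pewter_weight's own z axis and vertical above 0.3 rad).
It also fails if it takes over 118 s, if anything falls off the work surface, if the arm or the gripper's body presses on something with over 40 N, if the wrist force passes 120 N, or if a joint passes its speed limit or range.

## Working session

There is one attempt and no reset: what is moved stays moved. The work goes in short steps, Python scripts to look and compute and a tool call to move; the robot and the scene stay as the last step left them, time stands still between calls to the robot, and variables do not carry over. Pictures are saved under pics/ and viewed, at most 14 in all, crops included, and the job is handed in when it is done.

Besides the shell and the picture viewer there is one more tool, called after "Call:" in YAML: its name, and indented under it one key for each argument. send_rows: Moves the arm, as the interface text tells. Its arguments: {"type":"object","properties":{"series":{"type":"array","items":{"type":"object","properties":{"dx":{"type":"number"},"dy":{"type":"number"},"dz":{"type":"number"},"spin":{"type":"number"}}}},"gripper":{"type":"number"},"force":{"type":"number"}},"required":["series"]}

```bash
mkdir -p pics; ls; cat > h.py <<'E'
import numpy as np, cv2
from bench import robot
def shot(n):
    s=robot.sense(); p,d=robot.snapshot(n); c=robot.calibration(n)
    if n=="wrist":
        T=np.eye(4); T[:3,:3]=s["orientation"]; T[:3,3]=s["ee_pos"]; E=T@np.array(c["tool_from_camera"])
    else: E=np.array(c["extrinsics"])
    v,u=np.mgrid[:420,:560]
    P=np.stack([(u-c["cx"])/c["fx"]*d,(v-c["cy"])/c["fy"]*d,d],-1)@E[:3,:3].T+E[:3,3]
    P[d==0]=np.nan
    return p,P,c,E
E
python3 - <<'E'
from h import *
for n in("scene","side"):
    p,P,c,E=shot(n); cv2.imwrite(f"pics/{n}0.png",p[...,::-1]); np.savez(f"{n}0.npz",p=p,P=P)
    print(n,E.round(3).tolist())
    for q in "stamp_round stamp_small stamp_square stamp_oblong stamp_oval pewter_weight pocket_round pocket_small pocket_square pocket_oblong".split():
        for r in robot.regions_of(n,q)[:3]:
            m=r["pixels"]; X=P[m]; X=X[~np.isnan(X[:,0])]; 
            print(q,round(r["p"],2),np.round(r["xy"]),m.sum(),np.median(X,0).round(3),X[:,2].max().round(3))
E
```

```text
pics
scene [[-0.794, 0.484, -0.367, 0.873], [0.607, 0.634, -0.478, 0.405], [0.001, -0.603, -0.798, 0.731], [0.0, 0.0, 0.0, 1.0]]
stamp_round 0.65 [354. 330.] 701 [0.62  0.29  0.025] 0.101
stamp_square 0.96 [293. 370.] 679 [0.752 0.283 0.022] 0.097
stamp_square 0.6 [295. 253.] 571 [0.612 0.104 0.025] 0.1
stamp_square 0.6 [349. 178.] 447 [0.364 0.016 0.022] 0.098
stamp_oblong 0.73 [328. 228.] 480 [0.512 0.092 0.026] 0.1
stamp_oval 0.66 [361. 256.] 951 [0.501 0.192 0.025] 0.1
pewter_weight 0.62 [294. 252.] 578 [0.612 0.104 0.025] 0.1
pewter_weight 0.59 [320. 284.] 551 [0.608 0.185 0.036] 0.061
pewter_weight 0.42 [327. 224.] 477 [0.512 0.092 0.028] 0.1
pocket_round 0.67 [232. 183.] 1086 [ 0.586 -0.162  0.024] 0.03
pocket_small 0.88 [276. 145.] 631 [ 0.445 -0.186  0.024] 0.029
pocket_square 0.68 [230. 152.] 831 [ 0.552 -0.24   0.024] 0.028
pocket_oblong 0.71 [274. 170.] 996 [ 0.497 -0.119  0.024] 0.03
side [[0.897, -0.2, 0.395, 0.175], [-0.442, -0.437, 0.783, -0.751], [0.016, -0.877, -0.48, 0.508], [0.0, 0.0, 0.0, 1.0]]
stamp_round 0.85 [254. 167.] 246 [0.606 0.276 0.031] 0.1
stamp_small 0.61 [224. 164.] 144 [0.502 0.266 0.074] 0.1
stamp_square 0.71 [197. 228.] 504 [ 0.352 -0.     0.023] 0.097
stamp_square 0.61 [277. 194.] 399 [0.599 0.089 0.026] 0.099
stamp_square 0.53 [294. 166.] 234 [0.739 0.269 0.022] 0.094
stamp_oblong 0.58 [246. 204.] 376 [0.497 0.076 0.034] 0.099
stamp_oval 0.84 [228. 189.] 427 [0.488 0.175 0.025] 0.1
stamp_oval 0.63 [319. 246.] 983 [ 0.59  -0.153  0.025] 0.028
pewter_weight 0.81 [264. 187.] 270 [0.593 0.163 0.031] 0.059
pocket_round 0.87 [321. 244.] 1025 [ 0.59  -0.152  0.025] 0.028
pocket_small 0.71 [277. 268.] 1220 [ 0.461 -0.189  0.026] 0.029
pocket_square 0.9 [326. 268.] 1270 [ 0.552 -0.232  0.025] 0.028
pocket_oblong 0.59 [278. 243.] 931 [ 0.499 -0.106  0.025] 0.029
```

```bash
python3 -c "
import cv2,numpy as np
a=cv2.imread('pics/scene0.png');print(a.shape)"
```

```text
(420, 560, 3)
```

View pics/scene0.png

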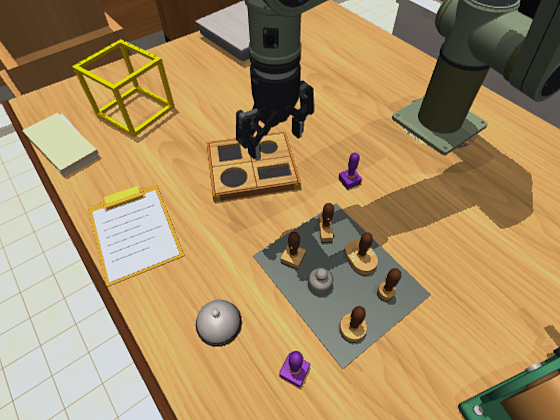

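View pics/side0.png

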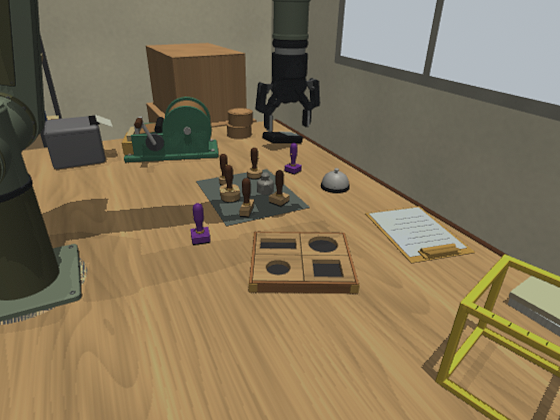

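Candidates in the scene view are oblong (328,225), square (293,250), oval (362,255), small round (390,285), large round (355,325) and pewter (320,281). Purple look-alikes stand at (350,170) and (295,370). The caddy is at (253,165), with the pockets seen from the side: oblong (278,243), round (321,244), small (277,268), square (326,268). I'll check with a crop and the wrist view.

```bash
python3 - <<'E'
from h import *
a=cv2.imread('pics/scene0.png')[190:350,240:440]; a=cv2.resize(a,None,fx=3,fy=3,interpolation=cv2.INTER_CUBIC)
p,P,c,E=shot("wrist"); w=p[...,::-1]
cv2.imwrite('pics/c1.png',a); cv2.imwrite('pics/w1.png',w)
print(np.array(c["tool_from_camera"]).round(3).tolist(),c["fx"],E[:3].round(3).tolist(), robot.sense()["orientation"])
for n in("scene","side"):
    z=np.load(n+"0.npz");P=z["P"]
    m=((P[...,2]>.062)&(P[...,2]<.11)&(P[...,0]>.4)&(P[...,0]<.72)&(P[...,1]>.02)&(P[...,1]<.36)).astype(np.uint8)
    k,l=cv2.connectedComponents(m)
    for i in range(1,k):
        X=P[l==i]
        if len(X)<15: continue
        # circle fit r=12 to points in the cylindrical part
        from scipy.optimize import least_squares
        Y=X[(X[:,2]<.088)]
        r=least_squares(lambda q:np.hypot(Y[:,0]-q[0],Y[:,1]-q[1])-.012,Y[:,:2].mean(0)+ (np.array([-.008,-.009]) if n=="scene" else np.array([.004,.008])),loss="soft_l1",f_scale=.002)
        print(n,len(X),r.x.round(4),X[:,2].max().round(3),np.argwhere(l==i).mean(0)[::-1].round())
E
```

```text
[[0.001, -0.945, -0.327, 0.084], [1.0, 0.001, 0.001, 0.0], [-0.001, -0.327, 0.945, -0.141], [0.0, 0.0, 0.0, 1.0]] 368.0034539229577 [[1.0, 0.001, 0.001, 0.575], [0.001, -0.945, -0.327, 0.084], [0.001, 0.327, -0.945, 0.373]] [[ 6.02048764e-05  9.99999998e-01 -2.30149491e-05]
 [ 9.99999997e-01 -6.02036095e-05  5.50421105e-05]
 [ 5.50407248e-05 -2.30182628e-05 -9.99999998e-01]]
scene 168 [0.5039 0.0844] 0.1 [328. 211.]
scene 183 [0.6054 0.0967] 0.1 [294. 240.]
scene 188 [0.4925 0.1853] 0.1 [366. 241.]
scene 214 [0.5077 0.2726] 0.1 [393. 277.]
scene 220 [0.6117 0.2852] 0.101 [358. 315.]
side 91 [0.6111 0.2862] 0.1 [254. 154.]
side 213 [0.4923 0.1945] 0.1 [226. 167.]
side 120 [0.6045 0.0979] 0.099 [279. 177.]
side 130 [0.5029 0.086 ] 0.101 [246. 186.]
```

View pics/c1.png

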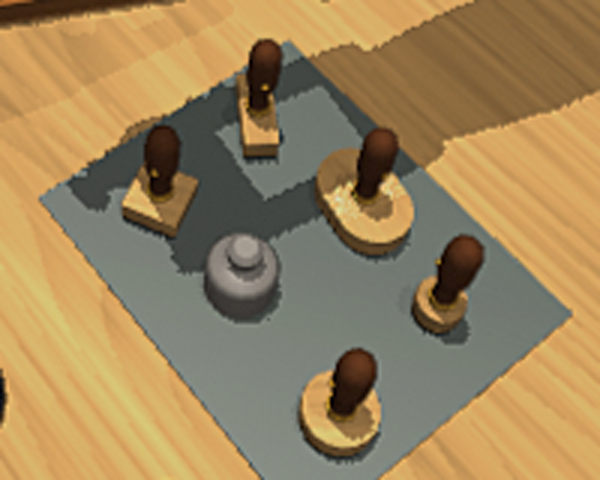

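View pics/w1.png

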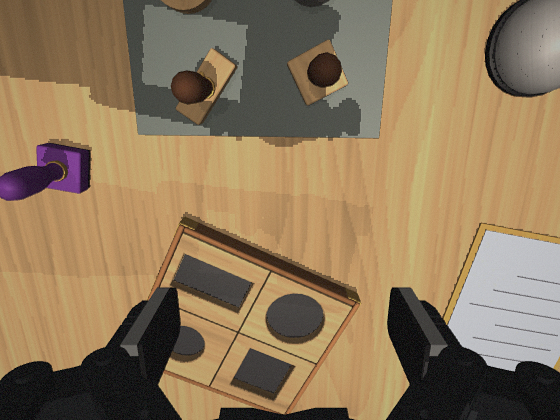

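The crop confirms the choice: the natural-wood square, oblong, small round and large round stamps; the purple ones and the oval stay. The wrist view shows oblong (205,85), square (318,70), and pockets oblong (212,282), round (294,317), small (185,343), square (262,374).

```bash
python3 - <<'E'
from h import *
p,P,c,E=shot("wrist")
def rect(X): 
    (x,y),(a,b),t=cv2.minAreaRect((X[:,:2]*1000).astype(np.float32)); 
    if a<b: t+=90;a,b=b,a
    return [round(v,1) for v in (x,y,a,b,t)]
z=P[...,2]
def pick(lo,hi,x0,x1,y0,y1): return (z>lo)&(z<hi)&(P[...,0]>x0)&(P[...,0]<x1)&(P[...,1]>y0)&(P[...,1]<y1)
for n,b in (("oblong",(.46,.545,.045,.13)),("square",(.57,.645,.06,.135))):
    m=pick(.018,.032,*b); print(n,rect(P[m]),m.sum(),np.median(z[m]))
m=pick(.021,.031,.35,.75,-.4,.0); k,l,s,_=cv2.connectedComponentsWithStats(m.astype(np.uint8)); print("top",np.median(z[m]))
for n in("scene","side","wrist"):
    PP=P if n=="wrist" else np.load(n+"0.npz")["P"]
    zz=PP[...,2]
    m=((zz>.018)&(zz<.034)&(PP[...,0]>.38)&(PP[...,0]<.68)&(PP[...,1]>-.32)&(PP[...,1]<-.04)).astype(np.uint8)
    k,l,s,_=cv2.connectedComponentsWithStats(m); i=1+s[1:,4].argmax(); print(n,"caddy",rect(PP[l==i]),s[i,4])
    m=((zz>.005)&(zz<.018)&(PP[...,0]>.4)&(PP[...,0]<.66)&(PP[...,1]>-.3)&(PP[...,1]<-.06)).astype(np.uint8)
    k,l,s,ce=cv2.connectedComponentsWithStats(m)
    for i in range(1,k):
        if s[i,4]>60: print(n,"pk",ce[i].round(),s[i,4],rect(PP[l==i]),np.median(zz[l==i]).round(4))
E
```

```text
oblong [504.3, 83.5, 64.0, 26.3, 54.7] 1561 0.023647921135900418
square [605.6, 95.7, 42.2, 42.0, 27.2] 1449 0.02366752921417864
top 0.02466488715275611
scene caddy [524.5, -174.3, 213.3, 187.1, 153.9] 3003
scene pk [268. 148.] 169 [454.8, -196.5, 45.0, 41.8, 145.2] 0.014
scene pk [230. 153.] 322 [547.4, -240.3, 58.6, 52.1, 155.1] 0.0139
scene pk [274. 172.] 352 [494.9, -119.2, 79.2, 36.6, 154.3] 0.0139
scene pk [234. 178.] 377 [585.6, -163.5, 60.6, 59.1, 8.9] 0.0139
scene pk [249. 194.] 261 [579.4, -99.9, 179.3, 5.3, 154.1] 0.0118
side caddy [522.4, -175.3, 213.8, 187.9, 153.9] 4222
side pk [323. 245.] 308 [591.6, -150.7, 61.8, 50.7, 158.0] 0.0146
side pk [278. 245.] 273 [500.6, -105.8, 79.5, 29.3, 154.1] 0.0146
side pk [278. 269.] 219 [462.6, -184.3, 43.1, 38.7, 5.1] 0.0147
side pk [327. 269.] 400 [552.7, -228.3, 58.1, 46.9, 154.5] 0.0145
side pk [304. 289.] 505 [483.8, -258.0, 187.9, 5.9, 153.6] 0.0115
wrist caddy [524.6, -175.9, 214.4, 186.5, 153.8] 16310
wrist pk [282. 264.] 801 [577.3, -100.0, 182.6, 2.5, 154.2] 0.0117
wrist pk [211. 282.] 2312 [496.9, -119.0, 80.4, 38.2, 153.7] 0.0134
wrist pk [295. 317.] 2121 [588.5, -163.4, 62.7, 61.3, 40.9] 0.0135
wrist pk [188. 343.] 762 [466.4, -199.4, 43.6, 34.1, 69.6] 0.0134
wrist pk [262. 372.] 1687 [549.6, -241.7, 56.7, 52.9, 153.9] 0.0135
```

Call:
send_rows:
  series:
    - {"dx":0.845,"dy":-0.71}
    - {"dx":0.845,"dy":-0.71}
    - {"dx":0.845,"dy":-0.71}
    - {"dx":0.845,"dy":-0.71}
    - {"dz":0.9}
    - {"dz":0.9}
    - {"dz":0.9}
    - {"dz":0.9}
  gripper: 0.65
  force: 40

```text
invalid input
```

Call:
send_rows:
  series:
    - {"dx":0.845,"dy":-0.71,"dz":0,"spin":0}
    - {"dx":0.845,"dy":-0.71,"dz":0,"spin":0}
    - {"dx":0.845,"dy":-0.71,"dz":0,"spin":0}
    - {"dx":0.845,"dy":-0.71,"dz":0,"spin":0}
    - {"dx":0,"dy":0,"dz":0.9,"spin":0}
    - {"dx":0,"dy":0,"dz":0.9,"spin":0}
    - {"dx":0,"dy":0,"dz":0.9,"spin":0}
    - {"dx":0,"dy":0,"dz":0.9,"spin":0}
  gripper: 0.65
  force: 40

```text
t: 2.2
ee_pos: [0.5041, 0.0845, 0.1408]
orientation: [[-0.0, 1.0, 0.001], [1.0, 0.0, -0.0], [-0.0, 0.001, -1.0]]
force: [0.6, -0.7, 0.6]
width: 0.0556
grasp_force: 0.0
```

Call:
send_rows:
  series:
    - {"dx":0,"dy":0,"dz":0.9,"spin":0}
    - {"dx":0,"dy":0,"dz":0.9,"spin":0}
    - {"dx":0,"dy":0,"dz":0.9,"spin":0}
    - {"dx":0,"dy":0,"dz":0.57,"spin":0}
    - {"dx":0,"dy":0,"dz":0,"spin":0}

```text
t: 2.82
ee_pos: [0.503, 0.0845, 0.0585]
orientation: [[-0.0, 1.0, -0.003], [1.0, 0.0, -0.0], [-0.0, -0.003, -1.0]]
force: [0.5, 0.0, -0.5]
width: 0.0554
grasp_force: 0.0
```

Call:
send_rows:
  series:
    - {"dx":0,"dy":0,"dz":0,"spin":0}
    - {"dx":0,"dy":0,"dz":0,"spin":0}
    - {"dx":0,"dy":0,"dz":0,"spin":0}
    - {"dx":0,"dy":0,"dz":0,"spin":0}
  gripper: 0
  force: 40

```text
t: 3.32
ee_pos: [0.505, 0.0846, 0.0606]
orientation: [[0.0, 1.0, 0.002], [1.0, -0.0, 0.0], [0.0, 0.002, -1.0]]
force: [-0.8, 0.7, 6.0]
width: 0.0232
grasp_force: 39.4
```

Call:
send_rows:
  series:
    - {"dx":0,"dy":0,"dz":-0.5,"spin":0}
    - {"dx":0,"dy":0,"dz":-1,"spin":0}
    - {"dx":0,"dy":0,"dz":-1,"spin":0}
    - {"dx":0,"dy":0,"dz":-1,"spin":0}
    - {"dx":0,"dy":0,"dz":-0.9,"spin":0}
    - {"dx":-1,"dy":-0.03,"dz":0,"spin":0}
    - {"dx":-1,"dy":-0.03,"dz":0,"spin":0}
    - {"dx":-1,"dy":-0.03,"dz":0,"spin":0}
    - {"dx":-1,"dy":-0.03,"dz":0,"spin":0}

```text
t: 4.45
ee_pos: [0.5005, -0.0162, 0.1696]
orientation: [[-0.0, 1.0, -0.001], [1.0, 0.0, 0.0], [0.0, -0.001, -1.0]]
force: [0.3, -0.4, -0.8]
width: 0.0231
grasp_force: 39.3
```

Call:
send_rows:
  series:
    - {"dx":-1,"dy":-0.03,"dz":0,"spin":0}
    - {"dx":-1,"dy":-0.03,"dz":0,"spin":0}
    - {"dx":-1,"dy":-0.03,"dz":0,"spin":0}
    - {"dx":-1,"dy":-0.03,"dz":0,"spin":0}
    - {"dx":0,"dy":0,"dz":0,"spin":1}
    - {"dx":0,"dy":0,"dz":0,"spin":1}
    - {"dx":0,"dy":0,"dz":0,"spin":1}
    - {"dx":0,"dy":0,"dz":0,"spin":1}

```text
t: 5.45
ee_pos: [0.4975, -0.1154, 0.1695]
orientation: [[0.41, 0.912, -0.001], [0.912, -0.41, 0.0], [-0.0, -0.001, -1.0]]
force: [-0.1, -0.7, -1.4]
width: 0.0232
grasp_force: 39.3
```

Call:
send_rows:
  series:
    - {"dx":0,"dy":0,"dz":0,"spin":1}
    - {"dx":0,"dy":0,"dz":0,"spin":1}
    - {"dx":0,"dy":0,"dz":0,"spin":1}
    - {"dx":0,"dy":0,"dz":0,"spin":1}
    - {"dx":0,"dy":0,"dz":0,"spin":1}
    - {"dx":0,"dy":0,"dz":0,"spin":1}
    - {"dx":0,"dy":0,"dz":0,"spin":1}
    - {"dx":0,"dy":0,"dz":0,"spin":1}
    - {"dx":0,"dy":0,"dz":0,"spin":1}
    - {"dx":0,"dy":0,"dz":0,"spin":0.47}

```text
t: 6.7
ee_pos: [0.4975, -0.1154, 0.1695]
orientation: [[0.987, 0.158, -0.001], [0.158, -0.987, 0.0], [-0.001, -0.0, -1.0]]
force: [0.4, -0.1, -1.0]
width: 0.023
grasp_force: 39.2
```

```bash
cat > chk.py <<'E'
from h import *
import sys
s=robot.sense(); print(s["t"],s["ee_pos"],np.array(s["orientation"]).round(3).tolist(),s["width"],s["joint_positions"])
for n in("scene","side"):
    p,P,c,E=shot(n); x,y,h=s["ee_pos"]
    z=P[...,2]; m=(np.hypot(P[...,0]-x,P[...,1]-y)<.045)&(z<h-.02)&(z>.035)
    X=P[m]; print(n,m.sum(),X.mean(0).round(4),X[:,2].min().round(4))
    cv2.imwrite(f"pics/{n}{sys.argv[1]}.png",p[...,::-1])
    for hi,lo in ((.05,.075),(.075,.1)):
        pass
E
python3 chk.py a
python3 - <<'E'
import cv2,numpy as np
a=cv2.imread('pics/scenea.png')[60:220,190:330]; b=cv2.imread('pics/sidea.png')[140:300,220:380]
f=lambda i:cv2.resize(i,(390,390))
cv2.imwrite('pics/ca.png',np.hstack([f(a),f(b)]))
E
```

```text
6.7 [ 0.49749436 -0.11535716  0.16954785] [[0.987, 0.158, -0.001], [0.158, -0.987, 0.0], [-0.001, -0.0, -1.0]] 0.02301458902859977 [-2.27689938e+01  7.56951824e+00  1.00985299e+02 -5.56145904e-03
  7.14909603e+01  5.81614404e+01]
scene 412 [ 0.5012 -0.1083  0.129 ] 0.111
side 468 [ 0.4924 -0.1217  0.1286] 0.1101
```

View pics/ca.png

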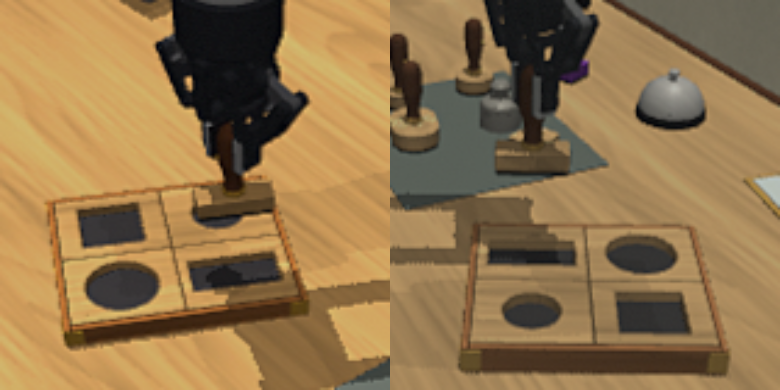

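The crop shows the oblong stamp held upright and in line with its pocket, its underside 0.110 m up. I'll lower and release it.

Call:
send_rows:
  series:
    - {"dx":0,"dy":0,"dz":1,"spin":0}
    - {"dx":0,"dy":0,"dz":1,"spin":0}
    - {"dx":0,"dy":0,"dz":0.8,"spin":0}
    - {"dx":0,"dy":0,"dz":0.5,"spin":0}
    - {"dx":0,"dy":0,"dz":0.3,"spin":0}
    - {"dx":0,"dy":0,"dz":0.2,"spin":0}
    - {"dx":0,"dy":0,"dz":0,"spin":0}

```text
t: 7.68
ee_pos: [0.4981, -0.1156, 0.0746]
orientation: [[0.987, 0.16, 0.0], [0.16, -0.987, -0.0], [0.0, 0.0, -1.0]]
force: [0.5, -0.1, 0.0]
width: 0.023
grasp_force: 39.2
```

Call:
send_rows:
  series:
    - {"dx":0,"dy":0,"dz":0,"spin":0}
    - {"dx":0,"dy":0,"dz":0,"spin":0}
    - {"dx":0,"dy":0,"dz":0,"spin":0}
    - {"dx":0,"dy":0,"dz":-0.4,"spin":0}
    - {"dx":0,"dy":0,"dz":-1,"spin":0}
    - {"dx":0,"dy":0,"dz":-1,"spin":0}
    - {"dx":0,"dy":0,"dz":-1,"spin":0}
    - {"dx":0,"dy":0,"dz":-0.4,"spin":0}
    - {"dx":0,"dy":0,"dz":0,"spin":0}
  gripper: 0.65

```text
t: 8.8
ee_pos: [0.4985, -0.1157, 0.1704]
orientation: [[0.987, 0.16, 0.002], [0.16, -0.987, -0.001], [0.002, 0.001, -1.0]]
force: [0.4, -0.1, -0.1]
width: 0.0554
grasp_force: 0.0
```

```bash
cat > hd.py <<'E'
from h import *
from scipy.optimize import least_squares
s=robot.sense(); T=np.array(s["orientation"]); e=np.array(s["ee_pos"]); print(round(s["t"],2),e.round(4),T.round(3).tolist())
for n in("scene","side"):
    p,P,c,E=shot(n); cv2.imwrite(f"pics/{n}_last.png",p[...,::-1])
    m=((P[...,2]>.05)&(P[...,2]<.118)&(P[...,0]>.4)&(P[...,0]<.72)&(P[...,1]>-.32)&(P[...,1]<.36)).astype(np.uint8)
    k,l=cv2.connectedComponents(m)
    v=E[:2,2]/np.hypot(*E[:2,2])
    for i in range(1,k):
        X=P[l==i]
        if len(X)<25: continue
        Y=X[(X[:,2]>.062)&(X[:,2]<.1)]
        if len(Y)<10: continue
        r=least_squares(lambda q:np.hypot(Y[:,0]-q[0],Y[:,1]-q[1])-.012,Y[:,:2].mean(0)+.009*v,loss="soft_l1",f_scale=.002)
        print(n,len(X),r.x.round(4),X[:,2].max().round(4),np.sqrt(r.fun.var()).round(4))
def to(x,y,z=None):
    d=T.T@np.array([x-e[0],y-e[1],0])/.025; print("to",x,y,d.round(2), "z down to .0595:",((e[2]-.0595)/.025).round(2))
import sys
a=[float(v) for v in sys.argv[1:]]
for i in range(0,len(a),2): to(a[i],a[i+1])
E
python3 hd.py .605 .0965
```

```text
8.8 [ 0.4985 -0.1157  0.1704] [[0.987, 0.16, 0.002], [0.16, -0.987, -0.001], [0.002, 0.001, -1.0]]
scene 187 [ 0.4977 -0.1149] 0.1103 0.0009
scene 196 [0.6047 0.0959] 0.0996 0.0032
scene 205 [0.492  0.1849] 0.1002 0.0031
scene 228 [0.5068 0.2724] 0.1004 0.0031
scene 233 [0.6109 0.2848] 0.1015 0.0033
side 110 [0.6118 0.2873] 0.1 0.0025
side 248 [0.4927 0.1979] 0.1001 0.0245
side 136 [0.6053 0.0982] 0.1003 0.0025
side 256 [ 0.4976 -0.1132] 0.1114 0.0012
to 0.605 0.0965 [ 5.56 -7.7   0.  ] z down to .0595: 4.44
```

Call:
send_rows:
  series:
    - {"dx":0.695,"dy":-0.9625,"dz":0,"spin":0}
    - {"dx":0.695,"dy":-0.9625,"dz":0,"spin":0}
    - {"dx":0.695,"dy":-0.9625,"dz":0,"spin":0}
    - {"dx":0.695,"dy":-0.9625,"dz":0,"spin":0}
    - {"dx":0.695,"dy":-0.9625,"dz":0,"spin":0}
    - {"dx":0.695,"dy":-0.9625,"dz":0,"spin":0}
    - {"dx":0.695,"dy":-0.9625,"dz":0,"spin":0}
    - {"dx":0.695,"dy":-0.9625,"dz":0,"spin":0}
    - {"dx":0,"dy":0,"dz":0.9,"spin":0}

```text
t: 10.02
ee_pos: [0.6062, 0.0987, 0.1473]
orientation: [[0.987, 0.162, 0.003], [0.162, -0.987, 0.001], [0.003, -0.0, -1.0]]
force: [-0.4, -0.2, -0.1]
width: 0.0557
grasp_force: 0.0
```

Call:
send_rows:
  series:
    - {"dx":0,"dy":0,"dz":1,"spin":0}
    - {"dx":0,"dy":0,"dz":1,"spin":0}
    - {"dx":0,"dy":0,"dz":1,"spin":0}
    - {"dx":0,"dy":0,"dz":0.54,"spin":0}
    - {"dx":0,"dy":0,"dz":0,"spin":0}

```text
t: 10.65
ee_pos: [0.6029, 0.0967, 0.0565]
orientation: [[0.987, 0.16, -0.004], [0.16, -0.987, -0.0], [-0.004, -0.001, -1.0]]
force: [-0.3, -0.3, -0.5]
width: 0.0555
grasp_force: 0.0
```

Call:
send_rows:
  series:
    - {"dx":0,"dy":0,"dz":0,"spin":0}
    - {"dx":0,"dy":0,"dz":0,"spin":0}
    - {"dx":0,"dy":0,"dz":0,"spin":0}
    - {"dx":0,"dy":0,"dz":0,"spin":0}
  gripper: 0

```text
t: 11.15
ee_pos: [0.6057, 0.0966, 0.06]
orientation: [[0.987, 0.16, 0.003], [0.16, -0.987, -0.0], [0.003, 0.001, -1.0]]
force: [0.4, -0.8, 5.2]
width: 0.0231
grasp_force: 39.4
```

```bash
python3 hd.py .550 -.236
```

```text
11.15 [0.6057 0.0966 0.06  ] [[0.987, 0.16, 0.003], [0.16, -0.987, -0.0], [0.003, 0.001, -1.0]]
scene 108 [ 0.4978 -0.1144] 0.1101 0.001
scene 431 [0.6062 0.0998] 0.1176 0.0052
scene 204 [0.4918 0.1849] 0.0999 0.0031
scene 230 [0.5069 0.2725] 0.1004 0.0032
scene 232 [0.611  0.2846] 0.1006 0.0033
side 111 [0.6117 0.2867] 0.1 0.0025
side 253 [0.4927 0.1966] 0.0991 0.0258
side 346 [0.6053 0.0887] 0.118 0.0053
side 250 [ 0.4978 -0.1131] 0.1107 0.001
to 0.55 -0.236 [-4.320e+00  1.278e+01 -1.000e-02] z down to .0595: 0.02
```

Call:
send_rows:
  series:
    - {"dx":0,"dy":0,"dz":-0.8,"spin":0}
    - {"dx":0,"dy":0,"dz":-1,"spin":0}
    - {"dx":0,"dy":0,"dz":-1,"spin":0}
    - {"dx":0,"dy":0,"dz":-1,"spin":0}
    - {"dx":0,"dy":0,"dz":-1,"spin":0}
    - {"dx":-0.332,"dy":0.983,"dz":0,"spin":0}
    - {"dx":-0.332,"dy":0.983,"dz":0,"spin":0}
    - {"dx":-0.332,"dy":0.983,"dz":0,"spin":0}
    - {"dx":-0.332,"dy":0.983,"dz":0,"spin":0}
    - {"dx":-0.332,"dy":0.983,"dz":0,"spin":0}

```text
t: 12.5
ee_pos: [0.5824, -0.0317, 0.1788]
orientation: [[0.987, 0.16, -0.001], [0.16, -0.987, 0.0], [-0.001, -0.001, -1.0]]
force: [-0.4, -0.5, -1.0]
width: 0.0231
grasp_force: 39.4
```

Call:
send_rows:
  series:
    - {"dx":-0.332,"dy":0.983,"dz":0,"spin":0}
    - {"dx":-0.332,"dy":0.983,"dz":0,"spin":0}
    - {"dx":-0.332,"dy":0.983,"dz":0,"spin":0}
    - {"dx":-0.332,"dy":0.983,"dz":0,"spin":0}
    - {"dx":-0.332,"dy":0.983,"dz":0,"spin":0}
    - {"dx":-0.332,"dy":0.983,"dz":0,"spin":0}
    - {"dx":-0.332,"dy":0.983,"dz":0,"spin":0}
    - {"dx":-0.332,"dy":0.983,"dz":0,"spin":0}
    - {"dx":0,"dy":0,"dz":0,"spin":-1}
    - {"dx":0,"dy":0,"dz":0,"spin":-1}

```text
t: 13.75
ee_pos: [0.5483, -0.236, 0.1787]
orientation: [[0.932, 0.364, -0.001], [0.364, -0.932, 0.001], [-0.001, -0.001, -1.0]]
force: [-0.1, -0.4, -1.4]
width: 0.0229
grasp_force: 39.4
```

Call:
send_rows:
  series:
    - {"dx":0,"dy":0,"dz":0,"spin":-1}
    - {"dx":0,"dy":0,"dz":0,"spin":-1}
    - {"dx":0,"dy":0,"dz":0,"spin":-1}
    - {"dx":0,"dy":0,"dz":0,"spin":-1}
    - {"dx":0,"dy":0,"dz":0,"spin":-0.1}
    - {"dx":0,"dy":0,"dz":0,"spin":0}

```text
t: 14.5
ee_pos: [0.5488, -0.2357, 0.1787]
orientation: [[0.698, 0.716, -0.0], [0.716, -0.698, 0.0], [-0.0, -0.0, -1.0]]
force: [-1.0, -0.8, -2.1]
width: 0.023
grasp_force: 39.4
```

```bash
python3 chk.py b
python3 - <<'E'
import cv2,numpy as np
a=cv2.imread('pics/sceneb.png')[60:220,170:330]; b=cv2.imread('pics/sideb.png')[140:300,220:380]
f=lambda i:cv2.resize(i,(390,390))
cv2.imwrite('pics/cb.png',np.hstack([f(a),f(b)]))
E
```

```text
14.5 [ 0.54876167 -0.2356692   0.17867042] [[0.698, 0.716, -0.0], [0.716, -0.698, 0.0], [-0.0, -0.0, -1.0]] 0.022958122916205158 [-3.15416692e+01  1.71447278e+01  8.81822292e+01  3.00286963e-03
  7.46938824e+01  1.27467711e+01]
scene 318 [ 0.5536 -0.2259  0.1397] 0.1206
side 477 [ 0.5412 -0.2449  0.1396] 0.1213
```

View pics/cb.png

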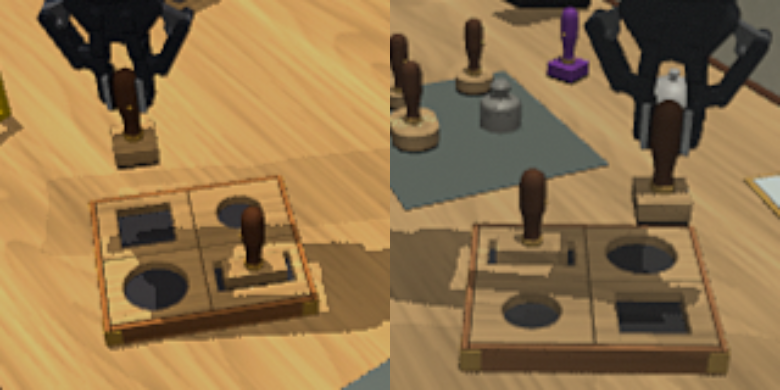

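The oblong stamp is seated and the square one is aligned over its pocket, its underside about 0.1205 m up. Lowering it now.

Call:
send_rows:
  series:
    - {"dx":0,"dy":0,"dz":1,"spin":0}
    - {"dx":0,"dy":0,"dz":1,"spin":0}
    - {"dx":0,"dy":0,"dz":1,"spin":0}
    - {"dx":0,"dy":0,"dz":0.6,"spin":0}
    - {"dx":0,"dy":0,"dz":0.4,"spin":0}
    - {"dx":0,"dy":0,"dz":0.2,"spin":0}
    - {"dx":0,"dy":0,"dz":0,"spin":0}

```text
t: 15.48
ee_pos: [0.5492, -0.236, 0.0738]
orientation: [[0.697, 0.717, 0.0], [0.717, -0.697, -0.0], [0.0, 0.0, -1.0]]
force: [-0.9, 0.3, -1.1]
width: 0.0231
grasp_force: 39.5
```

Call:
send_rows:
  series:
    - {"dx":0,"dy":0,"dz":0,"spin":0}
    - {"dx":0,"dy":0,"dz":0,"spin":0}
    - {"dx":0,"dy":0,"dz":0,"spin":0}
    - {"dx":0,"dy":0,"dz":-0.4,"spin":0}
    - {"dx":0,"dy":0,"dz":-1,"spin":0}
    - {"dx":0,"dy":0,"dz":-1,"spin":0}
    - {"dx":0,"dy":0,"dz":-1,"spin":0}
    - {"dx":0,"dy":0,"dz":-0.6,"spin":0}
    - {"dx":0,"dy":0,"dz":0,"spin":0}
  gripper: 0.65

```text
t: 16.6
ee_pos: [0.5499, -0.2365, 0.1754]
orientation: [[0.697, 0.717, 0.003], [0.717, -0.697, -0.002], [0.001, 0.003, -1.0]]
force: [0.3, 0.4, -0.1]
width: 0.0553
grasp_force: 0.0
```

```bash
python3 hd.py .6115 .2855 .5075 .273
```

```text
16.6 [ 0.5499 -0.2365  0.1754] [[0.697, 0.717, 0.003], [0.717, -0.697, -0.002], [0.001, 0.003, -1.0]]
scene 178 [ 0.5494 -0.2365] 0.111 0.0012
scene 188 [ 0.4978 -0.115 ] 0.1114 0.001
scene 205 [0.492  0.1849] 0.0993 0.0031
scene 230 [0.5069 0.2724] 0.0998 0.0031
scene 230 [0.6108 0.2847] 0.1003 0.0033
side 109 [0.6115 0.287 ] 0.0991 0.0027
side 250 [0.4928 0.197 ] 0.0998 0.0254
side 254 [ 0.4977 -0.1129] 0.1111 0.0011
side 296 [ 0.5489 -0.2348] 0.1108 0.001
to 0.6115 0.2855 [ 16.68 -12.8   -0.03] z down to .0595: 4.63
to 0.5075 0.273 [ 13.42 -15.43  -0.04] z down to .0595: 4.63
```

Call:
send_rows:
  series:
    - {"dx":0.981,"dy":-0.753,"dz":0,"spin":0}
    - {"dx":0.981,"dy":-0.753,"dz":0,"spin":0}
    - {"dx":0.981,"dy":-0.753,"dz":0,"spin":0}
    - {"dx":0.981,"dy":-0.753,"dz":0,"spin":0}
    - {"dx":0.981,"dy":-0.753,"dz":0,"spin":0}
    - {"dx":0.981,"dy":-0.753,"dz":0,"spin":0}
    - {"dx":0.981,"dy":-0.753,"dz":0,"spin":0}
    - {"dx":0.981,"dy":-0.753,"dz":0,"spin":0}
    - {"dx":0.981,"dy":-0.753,"dz":0,"spin":0}

```text
t: 17.82
ee_pos: [0.5804, 0.0415, 0.1717]
orientation: [[0.697, 0.717, -0.003], [0.717, -0.697, 0.0], [-0.002, -0.003, -1.0]]
force: [0.2, 0.2, 0.5]
width: 0.0555
grasp_force: 0.0
```

Call:
send_rows:
  series:
    - {"dx":0.981,"dy":-0.753,"dz":0,"spin":0}
    - {"dx":0.981,"dy":-0.753,"dz":0,"spin":0}
    - {"dx":0.981,"dy":-0.753,"dz":0,"spin":0}
    - {"dx":0.981,"dy":-0.753,"dz":0,"spin":0}
    - {"dx":0.981,"dy":-0.753,"dz":0,"spin":0}
    - {"dx":0.981,"dy":-0.753,"dz":0,"spin":0}
    - {"dx":0.981,"dy":-0.753,"dz":0,"spin":0}
    - {"dx":0.981,"dy":-0.753,"dz":0,"spin":0}
    - {"dx":0,"dy":0,"dz":0,"spin":0}

```text
t: 18.95
ee_pos: [0.6092, 0.2879, 0.1714]
orientation: [[0.695, 0.719, -0.003], [0.719, -0.695, -0.001], [-0.002, -0.002, -1.0]]
force: [-0.3, -0.3, -0.0]
width: 0.0555
grasp_force: 0.0
```

```bash
python3 hd.py .6115 .2855
```

```text
18.95 [0.6092 0.2879 0.1714] [[0.695, 0.719, -0.003], [0.719, -0.695, -0.001], [-0.002, -0.002, -1.0]]
scene 177 [ 0.5492 -0.2368] 0.1107 0.0011
scene 187 [ 0.498 -0.115] 0.1119 0.0011
scene 36 [0.5079 0.2727] 0.0846 0.0005
scene 232 [0.6107 0.2848] 0.1006 0.0033
side 109 [0.6119 0.2866] 0.0995 0.0026
side 250 [0.4927 0.1973] 0.0999 0.025
side 256 [ 0.4976 -0.1128] 0.1106 0.0012
side 296 [ 0.5489 -0.2349] 0.1106 0.0011
to 0.6115 0.2855 [-0.    0.13 -0.  ] z down to .0595: 4.48
```

Call:
send_rows:
  series:
    - {"dx":0,"dy":0.07,"dz":1,"spin":0}
    - {"dx":0,"dy":0,"dz":1,"spin":0}
    - {"dx":0,"dy":0,"dz":1,"spin":0}
    - {"dx":0,"dy":0,"dz":1,"spin":0}
    - {"dx":0,"dy":0,"dz":0.5,"spin":0}
    - {"dx":0,"dy":0,"dz":0,"spin":0}

```text
t: 19.8
ee_pos: [0.6107, 0.2837, 0.0597]
orientation: [[0.698, 0.716, -0.003], [0.716, -0.698, -0.001], [-0.003, -0.001, -1.0]]
force: [-0.6, 0.1, 0.2]
width: 0.0555
grasp_force: 0.0
```

Call:
send_rows:
  series:
    - {"dx":0,"dy":0,"dz":0,"spin":0}
    - {"dx":0,"dy":0,"dz":0,"spin":0}
    - {"dx":0,"dy":0,"dz":0,"spin":0}
    - {"dx":0,"dy":0,"dz":0,"spin":0}
  gripper: 0

```text
t: 20.3
ee_pos: [0.6127, 0.2853, 0.0627]
orientation: [[0.697, 0.717, 0.003], [0.717, -0.697, 0.001], [0.002, 0.001, -1.0]]
force: [-1.7, 0.2, 6.2]
width: 0.0226
grasp_force: 39.5
```

Call:
send_rows:
  series:
    - {"dx":0,"dy":0,"dz":-0.8,"spin":0}
    - {"dx":0,"dy":0,"dz":-1,"spin":0}
    - {"dx":0,"dy":0,"dz":-1,"spin":0}
    - {"dx":0,"dy":0,"dz":-1,"spin":0}
    - {"dx":0,"dy":0,"dz":-1,"spin":0}
    - {"dx":0,"dy":0,"dz":0,"spin":0}

```text
t: 21.05
ee_pos: [0.6134, 0.2855, 0.1846]
orientation: [[0.697, 0.717, 0.006], [0.717, -0.697, 0.002], [0.005, 0.003, -1.0]]
force: [0.3, 0.5, -1.6]
width: 0.0232
grasp_force: 39.3
```

```bash
python3 hd.py .588 -.159 | grep -v s[ci]
```

```text
21.05 [0.6134 0.2855 0.1846] [[0.697, 0.717, 0.006], [0.717, -0.697, 0.002], [0.005, 0.003, -1.0]]
to 0.588 -0.159 [-13.45  11.67  -0.04] z down to .0595: 5.0
```

Call:
send_rows:
  series:
    - {"dx":-0.961,"dy":0.834,"dz":0,"spin":0}
    - {"dx":-0.961,"dy":0.834,"dz":0,"spin":0}
    - {"dx":-0.961,"dy":0.834,"dz":0,"spin":0}
    - {"dx":-0.961,"dy":0.834,"dz":0,"spin":0}
    - {"dx":-0.961,"dy":0.834,"dz":0,"spin":0}
    - {"dx":-0.961,"dy":0.834,"dz":0,"spin":0}
    - {"dx":-0.961,"dy":0.834,"dz":0,"spin":0}

```text
t: 22.02
ee_pos: [0.5974, 0.0616, 0.1788]
orientation: [[0.697, 0.717, -0.004], [0.717, -0.697, 0.0], [-0.003, -0.003, -1.0]]
force: [0.4, 0.1, -0.9]
width: 0.0231
grasp_force: 39.3
```

Call:
send_rows:
  series:
    - {"dx":-0.961,"dy":0.834,"dz":0,"spin":0}
    - {"dx":-0.961,"dy":0.834,"dz":0,"spin":0}
    - {"dx":-0.961,"dy":0.834,"dz":0,"spin":0}
    - {"dx":-0.961,"dy":0.834,"dz":0,"spin":0}
    - {"dx":-0.961,"dy":0.834,"dz":0,"spin":0}
    - {"dx":-0.961,"dy":0.834,"dz":0,"spin":0}
    - {"dx":-0.961,"dy":0.834,"dz":0,"spin":0}
    - {"dx":0,"dy":0,"dz":0,"spin":0}
    - {"dx":0,"dy":0,"dz":0,"spin":0}

```text
t: 23.15
ee_pos: [0.5853, -0.159, 0.1795]
orientation: [[0.698, 0.716, -0.003], [0.716, -0.698, 0.002], [-0.001, -0.003, -1.0]]
force: [1.3, 0.9, -1.2]
width: 0.0232
grasp_force: 39.4
```

```bash
python3 chk.py c
```

```text
23.15 [ 0.58531026 -0.15902147  0.17946176] [[0.698, 0.716, -0.003], [0.716, -0.698, 0.002], [-0.001, -0.003, -1.0]] 0.023226476133331442 [-2.33889404e+01  1.82758412e+01  8.66103101e+01  3.67731989e-02
  7.52951292e+01  2.08396646e+01]
scene 397 [ 0.5891 -0.1495  0.1383] 0.1178
side 418 [ 0.5768 -0.1683  0.1379] 0.1193
```

Call:
send_rows:
  series:
    - {"dx":0.07,"dy":0.07,"dz":1,"spin":0}
    - {"dx":0,"dy":0,"dz":1,"spin":0}
    - {"dx":0,"dy":0,"dz":1,"spin":0}
    - {"dx":0,"dy":0,"dz":0.6,"spin":0}
    - {"dx":0,"dy":0,"dz":0.4,"spin":0}
    - {"dx":0,"dy":0,"dz":0.2,"spin":0}
    - {"dx":0,"dy":0,"dz":0,"spin":0}

```text
t: 24.12
ee_pos: [0.589, -0.1598, 0.0763]
orientation: [[0.697, 0.717, 0.0], [0.717, -0.697, -0.0], [0.0, 0.0, -1.0]]
force: [0.3, -0.4, -2.1]
width: 0.0231
grasp_force: 39.5
```

Call:
send_rows:
  series:
    - {"dx":0,"dy":0,"dz":0,"spin":0}
    - {"dx":0,"dy":0,"dz":0,"spin":0}
    - {"dx":0,"dy":0,"dz":0,"spin":0}
    - {"dx":0,"dy":0,"dz":-0.4,"spin":0}
    - {"dx":0,"dy":0,"dz":-1,"spin":0}
    - {"dx":0,"dy":0,"dz":-1,"spin":0}
    - {"dx":0,"dy":0,"dz":-1,"spin":0}
    - {"dx":0,"dy":0,"dz":-0.6,"spin":0}
    - {"dx":0,"dy":0,"dz":0,"spin":0}
  gripper: 0.65

```text
t: 25.25
ee_pos: [0.5898, -0.1601, 0.1779]
orientation: [[0.697, 0.717, 0.003], [0.717, -0.697, -0.001], [0.001, 0.003, -1.0]]
force: [-0.2, -0.5, 0.6]
width: 0.0552
grasp_force: 0.0
```

```bash
python3 hd.py .5075 .273
```

```text
25.25 [ 0.5898 -0.1601  0.1779] [[0.697, 0.717, 0.003], [0.717, -0.697, -0.001], [0.001, 0.003, -1.0]]
scene 174 [ 0.5495 -0.2369] 0.111 0.0012
scene 189 [ 0.4978 -0.1148] 0.1107 0.001
scene 189 [ 0.5881 -0.16  ] 0.1111 0.001
scene 206 [0.4919 0.1849] 0.1007 0.0031
scene 230 [0.5068 0.2724] 0.1007 0.0032
side 249 [0.4927 0.1976] 0.1004 0.0248
side 254 [ 0.4976 -0.1129] 0.1105 0.0012
side 541 [ 0.5514 -0.2269] 0.1107 0.0249
to 0.5075 0.273 [ 10.12 -14.44  -0.04] z down to .0595: 4.74
```

Call:
send_rows:
  series:
    - {"dx":0.674,"dy":-0.963,"dz":0,"spin":0}
    - {"dx":0.674,"dy":-0.963,"dz":0,"spin":0}
    - {"dx":0.674,"dy":-0.963,"dz":0,"spin":0}
    - {"dx":0.674,"dy":-0.963,"dz":0,"spin":0}
    - {"dx":0.674,"dy":-0.963,"dz":0,"spin":0}
    - {"dx":0.674,"dy":-0.963,"dz":0,"spin":0}
    - {"dx":0.674,"dy":-0.963,"dz":0,"spin":0}
    - {"dx":0.674,"dy":-0.963,"dz":0,"spin":0}

```text
t: 26.35
ee_pos: [0.5433, 0.0721, 0.1743]
orientation: [[0.697, 0.717, -0.003], [0.717, -0.697, 0.0], [-0.002, -0.002, -1.0]]
force: [-0.3, -0.4, 1.3]
width: 0.0559
grasp_force: 0.0
```

Call:
send_rows:
  series:
    - {"dx":0.674,"dy":-0.963,"dz":0,"spin":0}
    - {"dx":0.674,"dy":-0.963,"dz":0,"spin":0}
    - {"dx":0.674,"dy":-0.963,"dz":0,"spin":0}
    - {"dx":0.674,"dy":-0.963,"dz":0,"spin":0}
    - {"dx":0.674,"dy":-0.963,"dz":0,"spin":0}
    - {"dx":0.674,"dy":-0.963,"dz":0,"spin":0}
    - {"dx":0.674,"dy":-0.963,"dz":0,"spin":0}
    - {"dx":0,"dy":0,"dz":0,"spin":0}
    - {"dx":0,"dy":0,"dz":0,"spin":0}

```text
t: 27.48
ee_pos: [0.5056, 0.2725, 0.1748]
orientation: [[0.697, 0.717, -0.002], [0.717, -0.697, -0.001], [-0.002, -0.0, -1.0]]
force: [0.2, 0.2, -0.1]
width: 0.0555
grasp_force: 0.0
```

```bash
python3 hd.py .507 .273
```

```text
27.48 [0.5056 0.2725 0.1748] [[0.697, 0.717, -0.002], [0.717, -0.697, -0.001], [-0.002, -0.0, -1.0]]
scene 178 [ 0.5494 -0.2364] 0.1107 0.0011
scene 188 [ 0.4979 -0.1148] 0.112 0.0011
scene 191 [ 0.5882 -0.16  ] 0.1114 0.0011
scene 203 [0.4917 0.1851] 0.0999 0.0031
scene 231 [0.507  0.2725] 0.101 0.0031
side 249 [0.4929 0.198 ] 0.1002 0.0246
side 253 [ 0.4977 -0.1131] 0.111 0.0011
side 542 [ 0.5515 -0.2264] 0.1114 0.0245
to 0.507 0.273 [ 0.05  0.03 -0.  ] z down to .0595: 4.61
```

Call:
send_rows:
  series:
    - {"dx":0.04,"dy":0.03,"dz":1,"spin":0}
    - {"dx":0,"dy":0,"dz":1,"spin":0}
    - {"dx":0,"dy":0,"dz":1,"spin":0}
    - {"dx":0,"dy":0,"dz":1,"spin":0}
    - {"dx":0,"dy":0,"dz":0.6,"spin":0}
    - {"dx":0,"dy":0,"dz":0,"spin":0}

```text
t: 28.32
ee_pos: [0.5066, 0.2725, 0.0598]
orientation: [[0.698, 0.716, -0.003], [0.716, -0.698, -0.001], [-0.003, -0.001, -1.0]]
force: [1.1, -0.3, -0.0]
width: 0.0551
grasp_force: 0.0
```

Call:
send_rows:
  series:
    - {"dx":0,"dy":0,"dz":0,"spin":0}
    - {"dx":0,"dy":0,"dz":0,"spin":0}
    - {"dx":0,"dy":0,"dz":0,"spin":0}
    - {"dx":0,"dy":0,"dz":0,"spin":0}
  gripper: 0

```text
t: 28.82
ee_pos: [0.5087, 0.2738, 0.0625]
orientation: [[0.697, 0.717, 0.003], [0.717, -0.697, 0.001], [0.003, 0.002, -1.0]]
force: [-0.0, -0.2, 4.5]
width: 0.0233
grasp_force: 39.2
```

Call:
send_rows:
  series:
    - {"dx":0,"dy":0,"dz":-0.8,"spin":0}
    - {"dx":0,"dy":0,"dz":-1,"spin":0}
    - {"dx":0,"dy":0,"dz":-1,"spin":0}
    - {"dx":0,"dy":0,"dz":-1,"spin":0}
    - {"dx":0,"dy":0,"dz":-1,"spin":0}
    - {"dx":0,"dy":0,"dz":-0.5,"spin":0}
    - {"dx":0,"dy":0,"dz":0,"spin":0}
    - {"dx":0,"dy":0,"dz":0,"spin":0}

```text
t: 29.82
ee_pos: [0.5065, 0.2732, 0.1921]
orientation: [[0.697, 0.717, -0.003], [0.717, -0.697, -0.001], [-0.002, -0.001, -1.0]]
force: [1.2, -1.3, -0.7]
width: 0.0227
grasp_force: 39.2
```

```bash
python3 hd.py .4605 -.192
```

```text
29.82 [0.5065 0.2732 0.1921] [[0.697, 0.717, -0.003], [0.717, -0.697, -0.001], [-0.002, -0.001, -1.0]]
scene 177 [ 0.5493 -0.2366] 0.1111 0.001
scene 188 [ 0.4978 -0.1147] 0.1111 0.001
scene 189 [ 0.5883 -0.1599] 0.1125 0.001
scene 205 [0.4922 0.1847] 0.1011 0.003
side 139 [0.4922 0.1869] 0.0995 0.0028
side 253 [ 0.4975 -0.1129] 0.1106 0.0011
side 539 [ 0.5513 -0.2273] 0.1111 0.0253
to 0.4605 -0.192 [-14.62  11.66   0.02] z down to .0595: 5.3
```

Call:
send_rows:
  series:
    - {"dx":-0.975,"dy":0.777,"dz":0,"spin":0}
    - {"dx":-0.975,"dy":0.777,"dz":0,"spin":0}
    - {"dx":-0.975,"dy":0.777,"dz":0,"spin":0}
    - {"dx":-0.975,"dy":0.777,"dz":0,"spin":0}
    - {"dx":-0.975,"dy":0.777,"dz":0,"spin":0}
    - {"dx":-0.975,"dy":0.777,"dz":0,"spin":0}
    - {"dx":-0.975,"dy":0.777,"dz":0,"spin":0}
    - {"dx":-0.975,"dy":0.777,"dz":0,"spin":0}

```text
t: 30.92
ee_pos: [0.4821, 0.0244, 0.1927]
orientation: [[0.697, 0.717, -0.002], [0.717, -0.697, 0.0], [-0.001, -0.001, -1.0]]
force: [-0.4, 0.3, -0.8]
width: 0.0231
grasp_force: 39.2
```

Call:
send_rows:
  series:
    - {"dx":-0.975,"dy":0.777,"dz":0,"spin":0}
    - {"dx":-0.975,"dy":0.777,"dz":0,"spin":0}
    - {"dx":-0.975,"dy":0.777,"dz":0,"spin":0}
    - {"dx":-0.975,"dy":0.777,"dz":0,"spin":0}
    - {"dx":-0.975,"dy":0.777,"dz":0,"spin":0}
    - {"dx":-0.975,"dy":0.777,"dz":0,"spin":0}
    - {"dx":-0.975,"dy":0.777,"dz":0,"spin":0}
    - {"dx":0,"dy":0,"dz":0,"spin":0}
    - {"dx":0,"dy":0,"dz":0,"spin":0}

```text
t: 32.05
ee_pos: [0.4608, -0.1911, 0.1928]
orientation: [[0.698, 0.716, -0.001], [0.716, -0.698, 0.001], [0.0, -0.002, -1.0]]
force: [-0.2, -0.7, -1.0]
width: 0.023
grasp_force: 39.3
```

```bash
python3 chk.py d
```

```text
32.05 [ 0.46084941 -0.19109492  0.19280342] [[0.698, 0.716, -0.001], [0.716, -0.698, 0.001], [0.0, -0.002, -1.0]] 0.022961921293470654 [-3.24928612e+01  4.69208983e+00  1.01208214e+02  3.48913117e-02
  7.42016284e+01  1.17316402e+01]
scene 207 [ 0.4652 -0.1842  0.1515] 0.131
side 316 [ 0.4545 -0.1993  0.1518] 0.1334
```

Call:
send_rows:
  series:
    - {"dx":0,"dy":0,"dz":1,"spin":0}
    - {"dx":0,"dy":0,"dz":1,"spin":0}
    - {"dx":0,"dy":0,"dz":1,"spin":0}
    - {"dx":0,"dy":0,"dz":0.8,"spin":0}
    - {"dx":0,"dy":0,"dz":0.5,"spin":0}
    - {"dx":0,"dy":0,"dz":0.3,"spin":0}
    - {"dx":0,"dy":0,"dz":0.1,"spin":0}
    - {"dx":0,"dy":0,"dz":0,"spin":0}

```text
t: 33.15
ee_pos: [0.4616, -0.192, 0.0765]
orientation: [[0.697, 0.717, 0.001], [0.717, -0.697, -0.001], [0.0, 0.001, -1.0]]
force: [0.1, 0.1, 0.0]
width: 0.0228
grasp_force: 39.3
```

Call:
send_rows:
  series:
    - {"dx":0,"dy":0,"dz":0,"spin":0}
    - {"dx":0,"dy":0,"dz":0,"spin":0}
    - {"dx":0,"dy":0,"dz":0,"spin":0}
    - {"dx":0,"dy":0,"dz":-0.4,"spin":0}
    - {"dx":0,"dy":0,"dz":-1,"spin":0}
    - {"dx":0,"dy":0,"dz":-1,"spin":0}
    - {"dx":0,"dy":0,"dz":-1,"spin":0}
    - {"dx":0,"dy":0,"dz":-1,"spin":0}
    - {"dx":0,"dy":0,"dz":-1,"spin":0}
    - {"dx":0,"dy":0,"dz":0,"spin":0}
  gripper: 0.65

```text
t: 34.4
ee_pos: [0.4629, -0.1928, 0.214]
orientation: [[0.697, 0.717, 0.005], [0.717, -0.697, -0.003], [0.001, 0.006, -1.0]]
force: [0.9, -0.7, -0.8]
width: 0.0555
grasp_force: 0.0
```

```bash
python3 hd.py .46 -.192
python3 - <<'E'
import cv2,numpy as np
a=cv2.imread('pics/scene_last.png')[80:340,190:450]; b=cv2.imread('pics/side_last.png')[140:300,220:380]
f=lambda i:cv2.resize(i,(390,390))
cv2.imwrite('pics/cd.png',np.hstack([f(a),f(b)]))
E
```

```text
34.4 [ 0.4629 -0.1928  0.214 ] [[0.697, 0.717, 0.005], [0.717, -0.697, -0.003], [0.001, 0.006, -1.0]]
scene 174 [ 0.4608 -0.1933] 0.1112 0.0012
scene 177 [ 0.5492 -0.2368] 0.1111 0.0012
scene 187 [ 0.498  -0.1148] 0.1111 0.0011
scene 188 [ 0.5881 -0.1601] 0.111 0.0009
scene 205 [0.4919 0.1849] 0.1003 0.003
side 140 [0.4923 0.1868] 0.0993 0.0025
side 519 [ 0.464  -0.1844] 0.1112 0.0256
side 542 [ 0.5517 -0.226 ] 0.1112 0.0241
to 0.46 -0.192 [-0.06 -0.11 -0.  ] z down to .0595: 6.18
```

View pics/cd.png

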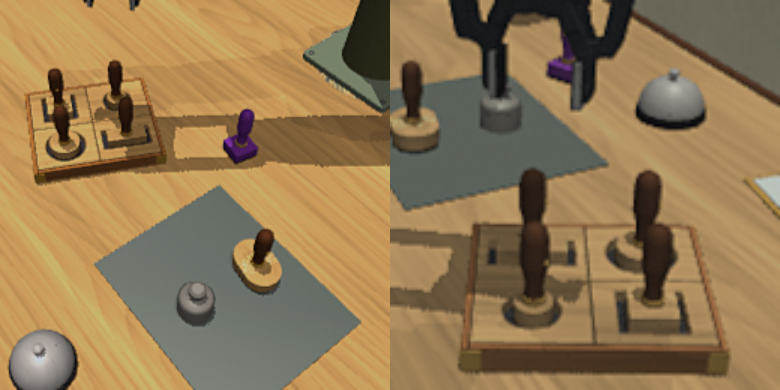

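All four stamps stand in their own pockets with tops at 0.111 m; the oval stamp and pewter weight have not moved. Handing in.

```bash
python3 -c "
from bench import robot
print(robot.close_job())"
```

```text
the job is handed in; nothing more can be done
None
```

I put the two round stamps, the square one and the oblong one in their matching pockets and handed the job in at about 34 s; in the last pictures all four stood upright on the pocket floors within about 3 mm of centre, with the oval stamp and pewter weight untouched (the judging gave no result back).

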